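Find where the console lid binds

TASK

Slide the console's storage lid by its black pull along its track, pushing the drag pointer ahead of it, until you feel the lid bind firmly at the tight spot; push gently and never force it. Then back the lid off about 10 mm, so that the pointer stays behind to mark the spot with a clear gap to the lid's tab, and let go of the lid. Only the lid may move the pointer, and leave the other things on the mat alone.

Things in the scene. Friction and masses are not known exactly. Their poses are not given: they have to be found in the camera images.
- nest: Aluminium test nest bolted to the bench, 290 x 400 mm plate, 12 mm thick, with a black console module on it whose top is 60 mm above the bench. Origin: centre of its underside. Its z is up; its y is the direction in which the lid must be slid (the track runs along y), its x points across the track to the side with the pointer's rail and scale. The nest never moves during the run.
- lid: Flat grey storage lid, 124 mm (x) x 100 mm (y) x 6 mm, sliding in the console along the nest's y only; it cannot lift or turn. Origin: centre of its underside, 50 mm above the bench; axes parallel to the nest's. Its middle can run from 100 mm on the -y side of the nest's centre to 100 mm on the +y side; it starts in the first 30 mm of that. It slides freely against about 2 N of steady friction. The pointer adds under 1 N.
- lid_grip (a point): Grip point in the middle of the lid's upright black pull, 82 mm above the bench. The pull is 14 mm thick along the track (y), 50 mm wide (x) and stands 38 mm above the lid's top, which is 56 mm above the bench; the pull's top is at 94 mm. Pinch it from above with the fingers closing along the track. Axes parallel to the nest's.
- tab_front (a point): Centre of the leading (+y) face of the lid's flat steel tab, which reaches out sideways over the pointer rail (108 mm to +x of the pull's middle and 50 mm ahead of it), 67 mm above the bench; the tab is 4 mm thick, 12 mm wide. This face pushes the pointer. Axes parallel to the nest's.
- channel: Two thin fixed slide channels at the lid's edges. Origin and axes as the nest's. At a hidden place, 75 to 175 mm into the lid's whole travel, they pinch: beyond friction, the force along the track rises 3 N per further mm (plus 1 N per 8 mm/s of speed). 6 to 14 N of it is firmly bound without harm, over 16 N is forced. Let go there, the lid is slowly pushed back a few mm.
- pointer: Drag pointer: dark steel rider 18 x 14 x 16 mm high that slides along the steel rail beside the console, with a thin blade over the scale. It is only pushed by the lid's tab and stays where it is left (0.6 N friction). It starts 10 to 65 mm ahead of the tab. Origin: middle of the lower edge of its back (-y) face, 60 mm above the bench.
- pointer_back (a point): Centre of the pointer's back (-y) face that the tab pushes against, 67 mm above the bench. The gap to the tab is its distance from tab_front along the nest's y.
- module: Bystander: small black connector module with a steel end, 45 x 75 x 28 mm, loose on the mat. Origin: underside.
- tin: Bystander: open steel tin, 85 x 65 x 18 mm, loose on the mat. Origin: underside.
- driver: Bystander: screwdriver with a black handle, loose on the mat.

How it is judged:
By the outcome, as a careful person would: the job done as asked, in the order asked, and still so for the second after the job is handed in, with the robot touching nothing.
It also fails if it takes over 51 s, if anything falls off the work surface, if the arm or the gripper's body presses on something with over 40 N, if the wrist force passes 120 N, or if a joint passes its speed limit or range.

ROBOT

A 6-joint arm with a two-finger parallel gripper is mounted at the origin on the work surface. World frame = base frame: x ahead of the robot, y to its left, z up, the work surface at z = 0. Lengths are in m, angles in degrees, forces in N, time in s.
With the tool pointing down it reaches from about 0.25 to 0.725 m from the base axis. Payload 9.7 kg.
Tool frame: the origin (TCP) lies at the centre of the arm's flange, where the gripper is bolted on; the fingertips stand 173 mm ahead of it and the grasp point (between the pads) lies 155 mm ahead of it; z points along the fingers, y is the direction in which the jaws open and shut (so a half turn about z gives the same grasp; the last joint's range is limited). The gripper opens to 85 mm and grips with 20 to 120 N. Pads are 22 mm wide; open, the fingers measure 114 mm over their backs; the gripper's body (76 mm by 85 mm) begins 54 mm behind the grasp point. The pads swing forward as they close: fully open they stand 13 mm farther back than shut.
Start: joints at [77.177, 4.979, 10.078, 95.1, 0, 90], TCP at [0.122, 0.536, 0.405] pointing down, gripper open.
Joint ranges: [-179.16, 179.16], [-48.56, 103.87], [-65.8, 70.77], [-126.05, 130.52], [-82.76, 87.17], [-180, 180]. Speed limits (degrees/s): [127.2, 127.2, 147.25, 180, 180, 180].

INTERFACE

Orientations are given as a 3x3 rotation matrix whose columns are the frame's x, y, z axes.
In Python, from workcell import ctrl gives the robot as it stands. Calls block until the motion is done:
- ctrl.move_ptp(position, orientation): joint-space move of the TCP to a pose.
- ctrl.movel(position, rotation=None, v=0.15, stop_force=None): straight line of the TCP; rotation=None keeps the orientation; v is the mean speed in m/s. With stop_force (N) it stops when the force on the tool has changed by that much, and returns True; else False.
- ctrl.set_joints(angles): joint-space move.
- ctrl.move_gripper(opening, force=None): opening from 0.0 (shut) to 1.0 (fully open); force is the grip in N (None keeps the last); returns when the fingers have stopped.
- ctrl.sleep(seconds).
- ctrl.ik(position, orientation): joint angles nearest the present ones, or None.
- ctrl.get_obs(): the state.
- ctrl.read_camera(name): name is "side" or "top"; returns the picture (420x560x3 uint8, red, green, blue); there is no depth.
- ctrl.camera_model(name): a dict with "fx", "fy", "cx", "cy" (pixels), "xyz" and "rotation" of the camera in the world. Camera axes: x right, y up, looking along -z (the intrinsics and any distortion apply to the point x, -y, -z); pixel columns grow to the right and rows downward; lengths in m; the calibration is good to about 2 mm. A picture is of the moment at which its call begins. camera_model takes no time and is no camera call.
A pose or a line that the arm cannot do raises ctrl.Unreachable and nothing moves.
- ctrl.finish_job(): hands the job in, once; it reports no verdict.
The state is a dict: "clock": time; "joints": joint angles; "dq": joint speeds; "joint_efforts": joint torques, N m; "ee_pos": TCP position; "tcp_rot": TCP orientation; "force": force on the tool from outside, world axes, zero at the start; "torque": the same for the moment, N m; "finger_gap": opening from 0.0 (shut) to 1.0 (fully open).
Only numpy, scipy, OpenCV 4.12 (cv2) and the standard library are available. Lean on these libraries where they do the work, as an engineer would, in place of code of your own. Each camera call takes 0.05 s, during which the arm holds its last target. There are 200 camera calls.

## Working session

There is one attempt and no reset: what is moved stays moved. The work goes in short steps, each a Python script; the robot and the scene stay as the last script left them, time stands still between calls to the robot, and variables do not carry over. Pictures are saved under pics/ and viewed, about 8 in all and at most 12, crops included, and the job is handed in when it is done.

```bash
mkdir -p pics; ls; python3 - <<'E'
from workcell import ctrl
import cv2
for n in("side","top"):
    im=ctrl.read_camera(n); cv2.imwrite(f"pics/{n}0.png",im[:,:,::-1]); print(n,ctrl.camera_model(n))
o=ctrl.get_obs(); print(o)
E
```

```text
pics
side {'fx': 505.72601140899246, 'fy': 505.72601140899246, 'cx': 278.0533308139651, 'cy': 211.02397856333047, 'xyz': array([ 0.32072425, -0.88081339,  1.00404684]), 'rotation': array([[ 0.97106212,  0.18193846, -0.15471508],
       [-0.23852032,  0.70598356, -0.66685476],
       [-0.01210023,  0.68446009,  0.72894991]])}
top {'fx': 381.23048829243805, 'fy': 381.23048829243805, 'cx': 282.0081907790491, 'cy': 211.37927799822896, 'xyz': array([ 0.46941623, -0.02881595,  1.0699477 ]), 'rotation': array([[-0.02593455,  0.99839033, -0.05043951],
       [-0.99963373, -0.02629104, -0.00641701],
       [-0.00773278,  0.05025461,  0.9987065 ]])}
{'clock': 0.1, 'joints': array([ 7.71769574e+01,  5.00843558e+00,  1.00382037e+01,  9.51000983e+01,
       -2.20697948e-04,  9.00002458e+01]), 'dq': array([ 0.03882651, -0.13432606,  0.06560333, -0.04927061, -0.00578153,
        0.03042778]), 'joint_efforts': array([ 1.56783357e-03, -5.21562088e+01,  4.65653300e+01,  1.60118099e-02,
        8.97388941e-05,  4.77972264e-06]), 'ee_pos': array([0.12206753, 0.5362819 , 0.40404209]), 'tcp_rot': array([[-9.75059225e-01,  2.21944670e-01, -2.68674773e-04],
       [ 2.21944832e-01,  9.75058489e-01, -1.19773449e-03],
       [-3.85716828e-06, -1.22749304e-03, -9.99999247e-01]]), 'force': array([-0.12826033, -0.21053746, -0.15884971]), 'torque': array([-0.03312949,  0.0164032 ,  0.01743043]), 'finger_gap': 1.0004750359984746}
```

View pics/top0.png

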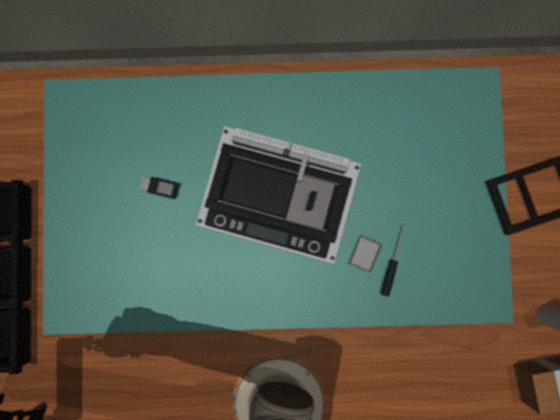

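View pics/side0.png

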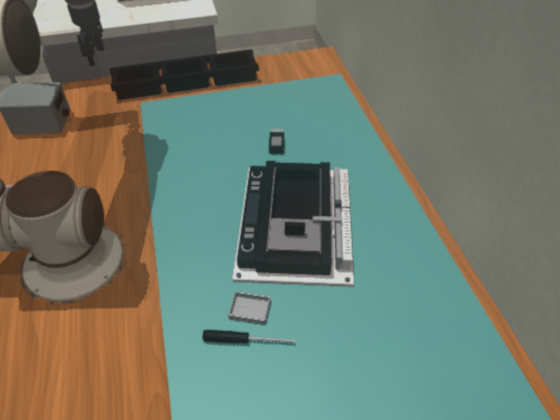

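The top view shows the nest with corners near (224,128), (360,162), (334,262) and (198,226). The lid is at the right with its pull near (311,200), the tab near (302,170), and the pointer near (288,152). The track's +y runs left in the image, which is world +y.

```bash
cat > h.py <<'E'
import numpy as np, cv2
from workcell import ctrl
def ray(n,uv):
    m=ctrl.camera_model(n); uv=np.atleast_2d(np.asarray(uv,float))
    d=np.c_[(uv[:,0]-m["cx"])/m["fx"],-(uv[:,1]-m["cy"])/m["fy"],-np.ones(len(uv))]
    return np.array(m["xyz"]),d@np.array(m["rotation"]).T
def plane(n,uv,z):
    c,d=ray(n,uv); return c+d*((z-c[2])/d[:,2])[:,None]
def proj(n,p):
    m=ctrl.camera_model(n); q=(np.atleast_2d(p)-m["xyz"])@np.array(m["rotation"])
    return np.c_[m["cx"]+m["fx"]*q[:,0]/-q[:,2], m["cy"]+m["fy"]*q[:,1]/q[:,2]]
E
python3 - <<'E'
from h import *
im=cv2.imread("pics/top0.png"); hsv=cv2.cvtColor(im,cv2.COLOR_BGR2HSV)
mat=((hsv[...,0]>70)&(hsv[...,0]<100)&(hsv[...,1]>80)).astype(np.uint8)
nm=1-mat; nm[:90]=0; nm[320:]=0; nm[:,:100]=0; nm[:,450:]=0
cs,_=cv2.findContours(nm,cv2.RETR_EXTERNAL,cv2.CHAIN_APPROX_NONE)
c=max(cs,key=cv2.contourArea); r=cv2.minAreaRect(c); b=cv2.boxPoints(r); print(r,b)
P=plane("top",b,.012); print(P, P.mean(0)); 
e=np.diff(np.r_[P,P[:1]],axis=0); print(np.linalg.norm(e,axis=1), np.degrees(np.arctan2(e[:,1],e[:,0])))
for n,(x,y,w,h) in {"top":(270,130,100,75+30),"side":(225,155,140,105)}.items():
    i=cv2.imread(f"pics/{n}0.png")[y:y+h,x:x+w]
    cv2.imwrite(f"pics/c_{n}.png",cv2.resize(i,None,fx=5.6,fy=5.6,interpolation=cv2.INTER_CUBIC))
    print(n,x,y)
E
```

```text
((236.283935546875, 224.09225463867188), (243.88250732421875, 196.59202575683594), 3.4422149658203125) [[108.660805 314.88934 ]
 [120.46455  118.652   ]
 [363.90707  133.29517 ]
 [352.10333  329.5325  ]]
[[ 0.25040252  0.46206577  0.012     ]
 [ 0.79681527  0.42699575  0.012     ]
 [ 0.73587036 -0.25718404  0.012     ]
 [ 0.1946903  -0.20508742  0.012     ]] [0.49444461 0.10669751 0.012     ]
[0.54753703 0.68688882 0.54368181 0.66947534] [ -3.6723371  -95.09032029 174.50137395  85.22645434]
top 270 130
side 225 155
```

View pics/c_top.png

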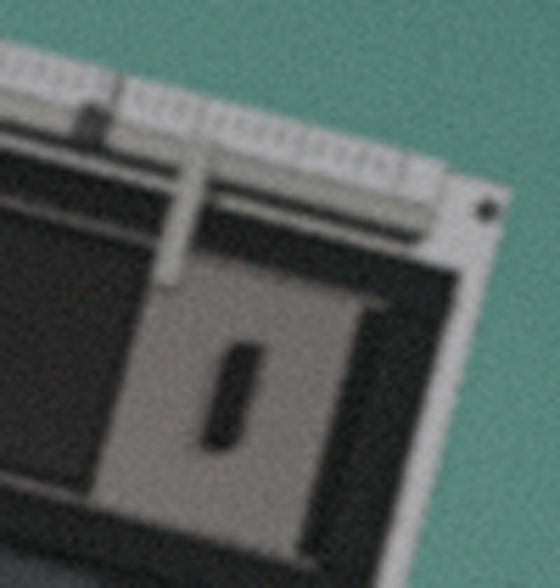

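View pics/c_side.png

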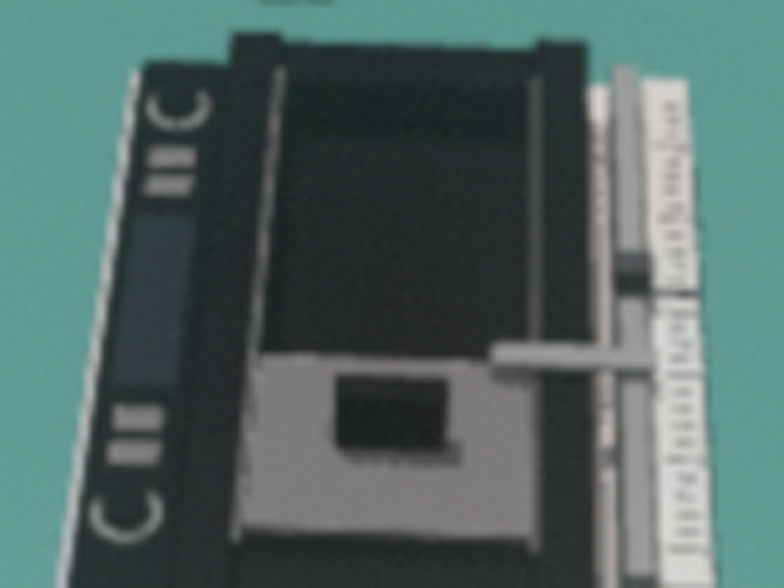

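The crops show the pull at (311.4,200.9) in the top view, the tab end at (306,158), and the pointer rider at (286.6,151.8) with its blade at (291,146). In the side view the pull's top is at about (295,222.5). Next I refine these with masks.

```bash
python3 - <<'E'
from h import *
im=cv2.imread("pics/top0.png"); hsv=cv2.cvtColor(im,cv2.COLOR_BGR2HSV)
nm=((hsv[...,0]<70)|(hsv[...,0]>105)|(hsv[...,1]<70)).astype(np.uint8)
roi=np.zeros_like(nm); roi[118:272,188:345]=1; roi[118:230,345:368]=1
cs,_=cv2.findContours(cv2.morphologyEx(nm*roi,cv2.MORPH_OPEN,np.ones((5,5))),cv2.RETR_EXTERNAL,cv2.CHAIN_APPROX_NONE)
c=max(cs,key=cv2.contourArea); r=cv2.minAreaRect(c); b=cv2.boxPoints(r); print(r)
P=plane("top",b,.012); e=np.diff(np.r_[P,P[:1]],axis=0)
print(P.round(4),P.mean(0).round(4),np.linalg.norm(e,axis=1).round(4), np.degrees(np.arctan2(e[:,1],e[:,0])).round(2))
g=cv2.cvtColor(im,cv2.COLOR_BGR2GRAY)
def blob(g,box,th,bright=False):
    x0,y0,x1,y1=box; k=8
    s=cv2.resize(g[y0:y1,x0:x1],None,fx=k,fy=k,interpolation=cv2.INTER_CUBIC)
    m=((s>th) if bright else (s<th)).astype(np.uint8)
    c=max(cv2.findContours(m,cv2.RETR_EXTERNAL,cv2.CHAIN_APPROX_NONE)[0],key=cv2.contourArea)
    B=cv2.boxPoints(cv2.minAreaRect(c)); return (B+.5)/k-.5+[x0,y0]
t=blob(g,(302,187,320,214),75); print("pull top box",t); Q=plane("top",t,.094); print(Q.round(4),Q.mean(0).round(4),np.linalg.norm(np.diff(Q,axis=0),axis=1).round(4))
d=np.diff(Q,axis=0); print(np.degrees(np.arctan2(d[:,1],d[:,0])))
gs=cv2.cvtColor(cv2.imread("pics/side0.png"),cv2.COLOR_BGR2GRAY)
t=blob(gs,(280,219,311,239),55); print("side pull",t)
Q=plane("side",t,.094); print(Q.round(4))
t=blob(g,(282,147,291,156),90); print("pointer",t,plane("top",t,.076).round(4), plane("top",t,.076).mean(0).round(4))
# lid, bright
t=blob(g,(280,165,340,235),85,True); print("lid",t,plane("top",t,.056).mean(0).round(4))
E
```

```text
((278.3982849121094, 193.66619873046875), (146.61532592773438, 107.48577880859375), 15.52410888671875)
[[ 0.4891  0.2252  0.012 ]
 [ 0.7784  0.1399  0.012 ]
 [ 0.6563 -0.2529  0.012 ]
 [ 0.3709 -0.1632  0.012 ]] [ 0.5737 -0.0127  0.012 ] [0.3016 0.4114 0.2991 0.406 ] [ -16.42 -107.27  162.55   73.07]
pull top box [[304.34793282 209.68119049]
 [309.8440876  189.31308746]
 [317.52304459 191.38518524]
 [312.0268898  211.75328827]]
[[ 0.5216 -0.0799  0.094 ]
 [ 0.5736 -0.0955  0.094 ]
 [ 0.5677 -0.1151  0.094 ]
 [ 0.5157 -0.0994  0.094 ]] [ 0.5446 -0.0975  0.094 ] [0.0543 0.0204 0.0543]
[ -16.71852594 -106.71454515  163.22601133]
side pull [[284.4136076  234.56148148]
 [284.95563221 221.82391   ]
 [304.42834854 222.65253544]
 [303.88632584 235.39010811]]
[[ 0.5102 -0.1262  0.094 ]
 [ 0.5215 -0.0873  0.094 ]
 [ 0.5664 -0.1016  0.094 ]
 [ 0.5541 -0.1401  0.094 ]]
pointer [[281.5625 148.3125]
 [289.3125 148.3125]
 [289.3125 155.4375]
 [281.5625 155.4375]] [[ 0.6858 -0.0256  0.076 ]
 [ 0.6853 -0.046   0.076 ]
 [ 0.6664 -0.0455  0.076 ]
 [ 0.6669 -0.0251  0.076 ]] [ 0.6761 -0.0355  0.076 ]
lid [[284.97060013 219.59380722]
 [300.24643517 162.99282217]
 [337.02260971 172.91821289]
 [321.74677277 229.51919556]] [ 0.5592 -0.1007  0.056 ]
```

Yaw comes out at about -17° from both the plate edges and the pull, with the pull near (0.543,-0.100). The measured sizes fit after allowing for blur and parallax, so I approach and grip.

```bash
cat >> h.py <<'E'
a=np.radians(-17.0); U=np.array([-np.sin(a),np.cos(a),0]); X=np.array([np.cos(a),np.sin(a),0])
R=np.c_[-X,U,[0,0,-1]]
def st(l=""):
    o=ctrl.get_obs(); f=o["force"]; print(l,round(o["clock"],2),o["ee_pos"].round(4),"Fu %.2f Fx %.2f Fz %.2f"%(f@U,f@X,f[2]),"gap %.3f"%o["finger_gap"],flush=True); return o
E
python3 - <<'E'
from h import *
p=np.array([.5432,-.1003,.237])
ctrl.move_ptp(p+[0,0,.08],R); st("above")
cv2.imwrite("pics/top1.png",ctrl.read_camera("top")[...,::-1]); im=ctrl.read_camera("side");cv2.imwrite("pics/side1.png",cv2.resize(im[130:300,200:400],None,fx=4,fy=3.5)[...,::-1] if 0 else cv2.resize(im[130:280,200:400],None,fx=4,fy=4)[...,::-1])
print(ctrl.movel(p,v=.08,stop_force=8)); st("down")
ctrl.move_gripper(0.0,force=25); st("grip")
im=ctrl.read_camera("side");cv2.imwrite("pics/side2.png",cv2.resize(im[130:280,200:400],None,fx=4,fy=4)[...,::-1])
E
```

```text
above 2.81 [ 0.5433 -0.0996  0.3171] Fu -0.23 Fx 0.59 Fz 0.49 gap 1.002
False
down 4.06 [ 0.5434 -0.1003  0.2376] Fu -0.21 Fx 1.10 Fz -0.53 gap 0.997
grip 4.71 [ 0.5432 -0.1002  0.2372] Fu 1.20 Fx -1.08 Fz 1.71 gap 0.158
```

View pics/side2.png

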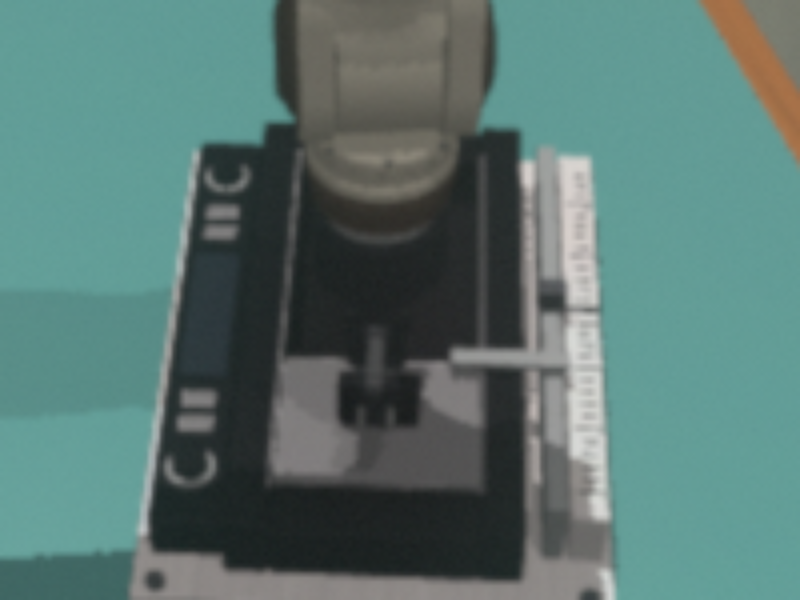

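The fingers have closed on the pull: a gap of 0.158 is 13.4 mm, against a 14 mm pull. The pull is in the middle at (378,395), and the tab (510,357) and pointer (552,290) are undisturbed. First a slide over the part of the track that must be free.

```bash
python3 - <<'E'
from h import *
p=ctrl.get_obs()["ee_pos"]
for i,d in enumerate((.02,.05)):
    print(ctrl.movel(p+U*d,v=.025,stop_force=10)); o=st("slide"); print(((o["ee_pos"]-p)@U).round(4))
E
```

```text
False
slide 5.71 [ 0.5492 -0.0808  0.2372] Fu 1.89 Fx 0.30 Fz 2.50 gap 0.158
0.0203
False
slide 7.06 [ 0.5579 -0.0524  0.2372] Fu -0.11 Fx 2.41 Fz 1.48 gap 0.160
0.05
```

```bash
cat >> h.py <<'E'
def mf(n=8):
    F=[]
    for _ in range(n): ctrl.sleep(.02); F.append(ctrl.get_obs()["force"])
    F=np.array(F); return (F@U).mean(),(F@X).mean(),(F@U).std()
E
python3 - <<'E'
from h import *
p=ctrl.get_obs()["ee_pos"]; s=0
print(mf())
while s<.125:
    s+=.008
    hit=ctrl.movel(p+U*s,v=.02,stop_force=6.5)
    o=ctrl.get_obs(); f=mf(); d=(o["ee_pos"]-p)@U
    print(round(o["clock"],2),hit,"d %.4f lag %.4f end %.2f mean %.2f Fx %.2f sd %.2f"%(d,s-d,o["force"]@U,*f),flush=True)
    if hit or f[0]<-5: break
E
```

```text
(np.float64(-0.06513913599841853), np.float64(2.604173952329871), np.float64(0.5505906652143959))
7.74 False d 0.0083 lag -0.0003 end 0.45 mean 1.71 Fx 3.02 sd 0.59
8.43 False d 0.0163 lag -0.0003 end 0.72 mean 1.12 Fx 3.48 sd 0.34
9.11 False d 0.0243 lag -0.0003 end -0.20 mean 0.94 Fx 3.88 sd 0.75
9.79 False d 0.0321 lag -0.0001 end -0.92 mean 0.21 Fx 4.74 sd 0.41
10.47 False d 0.0400 lag -0.0000 end -1.40 mean -0.68 Fx 5.02 sd 0.46
11.16 False d 0.0480 lag 0.0000 end 0.08 mean -0.69 Fx 5.37 sd 0.51
11.84 False d 0.0560 lag -0.0000 end -0.94 mean -0.34 Fx 5.21 sd 0.61
12.53 False d 0.0640 lag 0.0000 end -0.16 mean -0.54 Fx 5.15 sd 0.38
13.21 False d 0.0720 lag 0.0000 end -0.08 mean -0.69 Fx 5.57 sd 0.49
13.89 False d 0.0800 lag 0.0000 end -0.44 mean -0.61 Fx 5.18 sd 0.30
14.57 False d 0.0879 lag 0.0001 end -0.15 mean -0.35 Fx 5.39 sd 0.43
14.97 True d 0.0901 lag 0.0059 end -1.80 mean -1.37 Fx -1.65 sd 0.27
```

It stopped at 140 mm of slide, with a lateral force release rather than a clear rise along the track, so I look before going on.

```bash
python3 - <<'E'
from h import *
st()
im=ctrl.read_camera("side");cv2.imwrite("pics/side3.png",cv2.resize(im[130:280,200:400],None,fx=4,fy=4)[...,::-1])
E
```

```text
15.11 [0.5844 0.0336 0.2371] Fu -1.03 Fx -1.74 Fz 5.40 gap 0.157
```

View pics/side3.png

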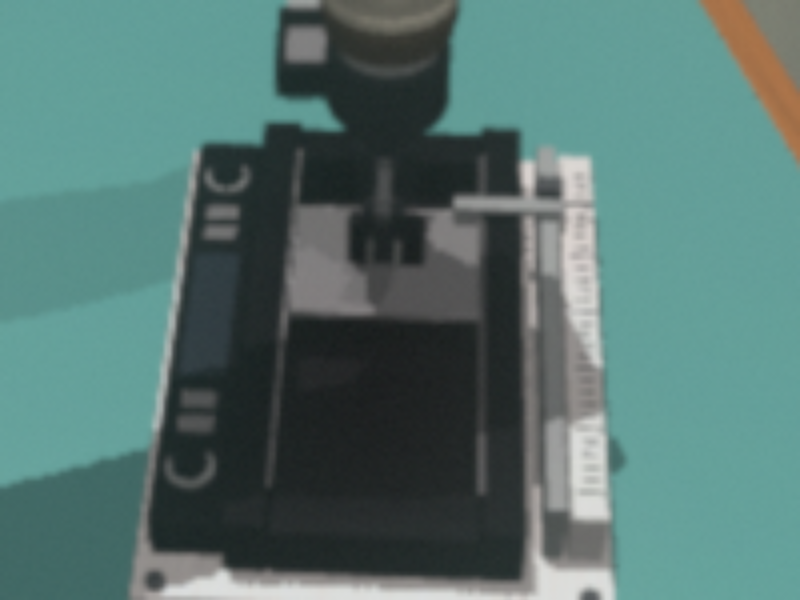

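The lid has reached the upper part of the track. The tab is at (510,204) and the pointer is just ahead of it on the rail at (548,183), being pushed. Fine steps from here, watching the along-track force.

```bash
python3 - <<'E'
from h import *
p=ctrl.get_obs()["ee_pos"]; s=0
while s<.026:
    s+=.001
    hit=ctrl.movel(p+U*s,v=.008,stop_force=7)
    o=ctrl.get_obs(); f=mf(4); d=(o["ee_pos"]-p)@U
    print(round(o["clock"],2),hit,"d %.4f end %.2f mean %.2f Fx %.2f sd %.2f"%(d,o["force"]@U,*f),flush=True)
    if f[0]<-7 or hit: break
E
```

```text
15.37 True d 0.0004 end -2.11 mean -2.00 Fx -0.09 sd 0.67
```

```bash
python3 - <<'E'
from h import *
p=ctrl.get_obs()["ee_pos"]; s=0
for k in range(12):
    s+=.0005
    ctrl.movel(p+U*s,v=.006)
    o=ctrl.get_obs(); f=mf(5); d=(o["ee_pos"]-p)@U
    print(round(o["clock"],2),"s %.4f d %.4f end %.2f mean %.2f Fx %.2f sd %.2f Fz %.2f"%(s,d,o["force"]@U,*f,o["force"][2]),o["torque"].round(2),flush=True)
    if f[0]<-6 : break
E
```

```text
15.68 s 0.0005 d 0.0002 end -4.89 mean -5.64 Fx -0.33 sd 0.28 Fz 4.97 [-0.68  0.38  0.09]
16.02 s 0.0010 d 0.0006 end -6.66 mean -6.16 Fx -0.27 sd 0.22 Fz 4.93 [-0.76  0.4   0.12]
```

Along-track force is now climbing with each step, so this is real binding. I continue in 0.5 mm steps to about 11.5 N total, which is roughly 9 N of pinch beyond friction.

```bash
python3 - <<'E'
from h import *
p=ctrl.get_obs()["ee_pos"]; s=.0004
for k in range(10):
    s+=.0005
    ctrl.movel(p+U*s,v=.006)
    o=ctrl.get_obs(); f=mf(5); d=(o["ee_pos"]-p)@U
    print(round(o["clock"],2),"s %.4f d %.4f end %.2f mean %.2f Fx %.2f sd %.2f Fz %.2f"%(s,d,o["force"]@U,*f,o["force"][2]),flush=True)
    if f[0]<-11.2 : break
E
```

```text
16.35 s 0.0009 d 0.0003 end -7.90 mean -7.34 Fx -0.34 sd 0.31 Fz 4.84
16.68 s 0.0014 d 0.0007 end -8.19 mean -7.99 Fx -0.13 sd 0.15 Fz 5.69
17.02 s 0.0019 d 0.0011 end -9.03 mean -9.01 Fx -0.17 sd 0.51 Fz 5.83
17.35 s 0.0024 d 0.0015 end -9.62 mean -10.14 Fx 0.27 sd 0.57 Fz 4.92
17.68 s 0.0029 d 0.0019 end -12.01 mean -11.00 Fx -0.24 sd 0.22 Fz 5.98
18.02 s 0.0034 d 0.0023 end -12.49 mean -11.78 Fx 0.13 sd 0.55 Fz 6.26
```

It has bound firmly: about 11.5 N total minus 2.8 N friction gives roughly 8.7 N, with a slope near 2.5 N/mm. Now I back off, release and retreat.

```bash
python3 - <<'E'
from h import *
p=ctrl.get_obs()["ee_pos"]
ctrl.movel(p-U*.010,v=.015); ctrl.sleep(.2); o=st("back"); print(((o["ee_pos"]-p)@U).round(4))
ctrl.move_gripper(1.0); st("open")
q=ctrl.get_obs()["ee_pos"]
ctrl.movel(q+[0,0,.10],v=.1); st("up")
ctrl.move_ptp(q*[0,0,1]+np.array([.25,.35,.20]),R); st("away")
for n in("side","top"):
    im=ctrl.read_camera(n); cv2.imwrite(f"pics/{n}4.png",im[...,::-1])
im=cv2.imread("pics/side4.png"); cv2.imwrite("pics/side4c.png",cv2.resize(im[150:250,250:370],None,fx=6,fy=6,interpolation=cv2.INTER_CUBIC))
im=cv2.imread("pics/top4.png"); cv2.imwrite("pics/top4c.png",cv2.resize(im[120:220,200:320],None,fx=6,fy=6,interpolation=cv2.INTER_CUBIC))
E
```

```text
back 19.19 [0.5822 0.0272 0.2372] Fu 1.59 Fx -1.48 Fz 4.18 gap 0.162
-0.0099
open 19.88 [0.5822 0.0271 0.2371] Fu 0.32 Fx 0.41 Fz 0.27 gap 1.001
up 21.03 [0.5821 0.0271 0.3363] Fu -0.53 Fx 0.48 Fz -0.14 gap 0.999
away 22.77 [0.2506 0.3499 0.4368] Fu -0.75 Fx -0.71 Fz -0.08 gap 1.003
```

View pics/side4c.png

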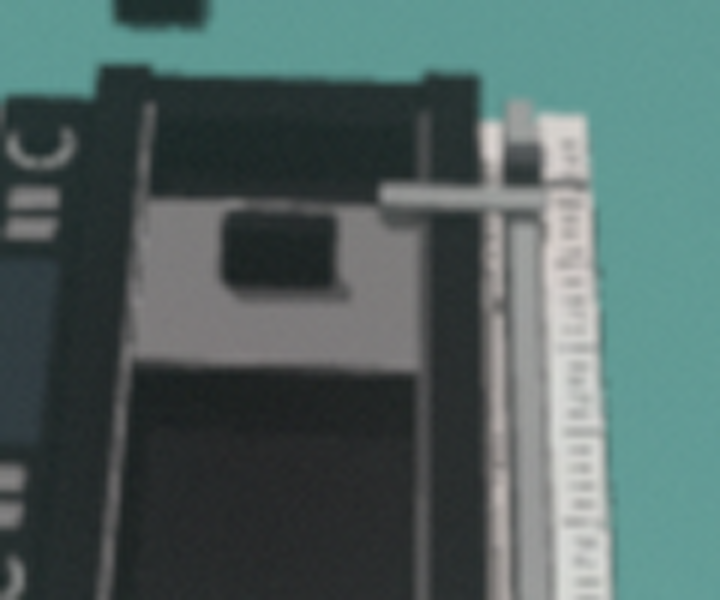

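View pics/top4c.png

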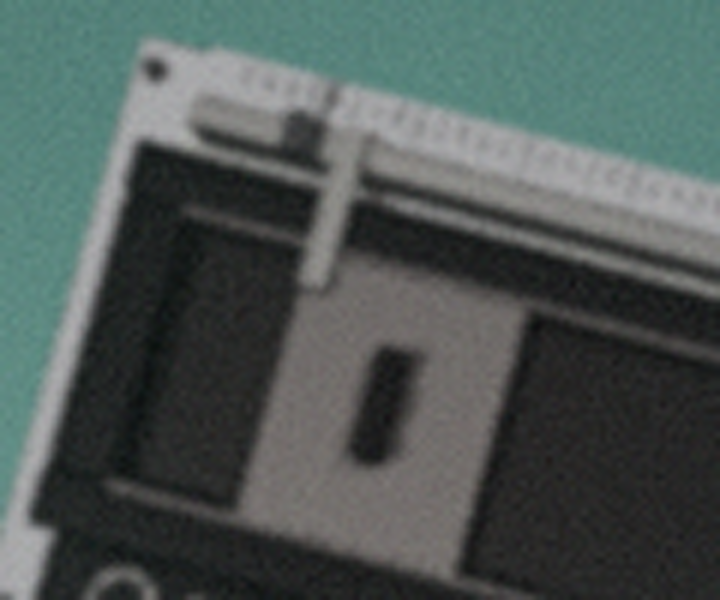

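The pictures show the lid released, and the pointer left ahead of the tab. In the top crop the rider's back is at about (318,130) and the tab's front at about (338,135), so the gap is around 3.4 px or 9 mm. The lid stays clear of the end stop, so I hand the job in.

```bash
python3 - <<'E'
from workcell import ctrl
ctrl.finish_job()
E
```

```text
the job is handed in; nothing more can be done
```

I slid the lid until it bound firmly, backed it off 9.9 mm by the arm's reading, let go of it and moved the arm well clear. The job was handed in at about 23 s of the 51 s allowed.

- **Bind:** the lid bound about 143 mm from its start, or about 153 mm into its whole travel, well short of the end stop. The push settled at about 11.8 N, or roughly 9 N beyond friction, rising about 2.5 N per mm. The highest single reading was 12.5 N.
- **Pointer:** in the last top picture it stands ahead of the tab with a gap I read as about 9 mm, which fits the 9.9 mm back-off. The side picture also shows it still ahead of the tab.
- **Odd readings:** two force stops at the start of the bind showed only 1–2 N along the track afterwards, and the sideways force dropped by about 7 N at the first. I looked, then went on in 0.5 mm steps, where the along-track force rose steadily.
- **Not checked:** I did not measure the module, tin and screwdriver again at the end; the arm's moves went over the nest and away from them.

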